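Wind in the jaw of a wedge-clamping jig, keeping it square

ROBOT

A 6-joint arm with a two-finger parallel gripper is mounted at the origin on a cart in front of the work surface, level with it; the furniture and walls round the work are solid. World frame = base frame: x ahead of the robot, y to its left, z up, the work surface at z = 0. Lengths are in m, angles in rad, forces in N, time in s.
With the tool pointing down it reaches from about 0.275 to 0.875 m from the base axis. Payload 12.5 kg.
Tool frame: the origin (TCP) lies on the centre line of the jaws, within the pads' length; the fingertips stand r.finger_overhang ahead of it and the grasp point (between the pads) lies 3 mm ahead of it (r.finger_overhang is the distance from the TCP to the fingertips, in m); z points along the fingers, y is the line along which they close (so a half turn about z gives the same grasp; the last joint's range is limited). The gripper opens to 85 mm and grips with 20 to 120 N. Pads are 22 mm wide; open, the fingers measure 114 mm over their backs; the gripper's body (76 mm by 85 mm) begins 54 mm behind the grasp point. The pads swing forward as they close: fully open they stand 13 mm farther back than shut.
Start: joints at [1.196, 0.351, 1.652, -0, 1.139, -0.085], TCP at [0.157, 0.527, 0.253] pointing down, gripper open.
Joint ranges: [-2.75, 2.75], [-0.79, 2.1], [0.01, 2.65], [-1.57, 4.71], [0.07, 3.14], [-2.87, 2.87]. Speed limits (rad/s): [2.22, 2.22, 2.79, 3.14, 3.14, 3.14].

INTERFACE

Orientations are given as a unit quaternion [x, y, z, w].
In Python, from cell import r, optics gives the robot as it stands. The module is installed in compiled form; this text tells all that it offers. Calls block until the motion is done:
- r.move_to(position, orientation): joint-space move of the TCP to a pose.
- r.move_linear(position, rot=None, vel=0.15): straight line of the TCP; rot=None keeps the orientation; vel is the mean speed in m/s.
- r.set_joints(angles): joint-space move.
- r.set_gripper(opening, squeeze=None): opening from 0.0 (shut) to 1.0 (fully open); squeeze is the grip in N (None keeps the last); returns when the fingers have stopped.
- r.sleep(seconds).
- r.inverse_kinematics(position, orientation): joint angles nearest the present ones, or None.
- optics.get_image(name): name is "scene" or "side" or "wrist"; returns a dict with "pixels" (400x640x3 uint8, red, green, blue), "depth" (400x640 float32, m along the optical axis (not along the pixel's ray), 0 where there is no reading), "fx", "fy", "cx", "cy" (pixels), "camera_from_world" (4x4, takes a point from world to camera coordinates); the wrist camera has in their place "mount" (4x4, takes a point from camera to tool coordinates, whose origin is the TCP and whose axes are the flange's). Camera axes: x right, y down, z forward; pixel columns grow to the right and rows downward; lengths in m; the calibration is good to about 2 mm. A picture is of the moment at which its call begins: read the wrist's pose just before it.
A pose or a line that the arm cannot do raises r.PlanningError and nothing moves.
- r.hand_in(): hands the job in; it is judged then, once.
Readings, each from a call of its own:
- r.current_t(): time.
- r.current_q(): joint angles.
- r.current_qvel(): joint speeds.
- r.current_effort(): joint torques, N m.
- r.current_tool_pos(): TCP position.
- r.current_ee_rot(): TCP orientation.
- r.current_contact_force(): force on the tool from outside, world axes, zero at the start.
- r.current_torque(): the same for the moment, N m.
- r.current_opening(): opening from 0.0 (shut) to 1.0 (fully open).
- r.current_finger_force(): force on a finger pad.
Only numpy, scipy, OpenCV 4.12 (cv2) and the standard library are available. Lean on these libraries where they do the work, as an engineer would, in place of code of your own. Each camera call takes 0.05 s, during which the arm holds its last target. There are 200 camera calls.

TASK

Using the two black bar knobs of the clamping jig, wind its sliding jaw toward the pine block that lies against the fixed stop, until an even gap of about 10 mm for the wedges is left between jaw and block. Clockwise moves that knob's end of the jaw toward the block: turn the knobs by turns, a part of the way each, so that neither end of the jaw ever gets more than 30 mm ahead of the other and it cannot jam. Move the jaw only by its knobs, and leave the block where it lies.

Things in the scene. Friction and masses are not known exactly. Their poses are not given: they have to be found in the camera images.
- left_knob_grip (a point): Grip centre of the left knob (robot's left, near corner of the jig), on its vertical axis, 78 mm above the bench: a black bar 62 mm long (x), 14 thick (y), 32 high; housing below it tops at 48 mm. Clockwise from above drives the jaw's left end toward the block, 20 mm per rad. Takes 0.15 N m, stays where left; range 4 rad clockwise from the start.
- right_knob_grip (a point): Grip centre of the right knob (robot's right, near corner of the jig), on its vertical axis, 78 mm above the bench: a black bar 62 mm long (x), 14 thick (y), 32 high; housing below it tops at 48 mm. Clockwise from above drives the jaw's right end toward the block, 20 mm per rad. Takes 0.15 N m, stays where left; range 4 rad clockwise from the start.
- jaw: Pale wooden bar, 20 x 292 x 20 mm, top 52 mm above the bench, lying in forks on two steel shoes. Origin: centre of its face toward the block; x out of that face to the block, y to the left end. The knobs drive it 120 mm left and right of the origin (1 mm play): it advances by the mean of both ends' travel and yaws by their difference / 240 mm (left ahead = clockwise). Starts square, 45-58 mm short.
- block_mid (a point): Centre of the loose pine block, 60 (x) x 120 (y) x 34 mm (z), lying on the jig's 18 mm grey base board against the fixed stop at the far side, up to 30 mm left or right of the middle. x points along the guide rails from jaw to stop, z up. Its face toward the jaw lies 30 mm from this point along -x: gap = distance back along x from here to the jaw's origin, less 30 mm.
There are look-alikes about, which are no part of the job. Of the things that look like the part that bears block_mid, the largest one is meant.

How it is judged:
By the outcome, as a careful person would: the job done as asked, in the order asked, and still so for the second after the job is handed in, with the robot touching nothing.
It also fails if it takes over 64 s, if anything falls off the work surface, if the arm or the gripper's body presses on something with over 40 N, if the wrist force passes 120 N, or if a joint passes its speed limit or range.

## Working session

There is one attempt and no reset: what is moved stays moved. The work goes in short steps, each a Python script; the robot and the scene stay as the last script left them, time stands still between calls to the robot, and variables do not carry over. Pictures are saved under pics/ and viewed, at most 10 in all, crops included, and the job is handed in when it is done.

```bash
mkdir -p pics; cat > h.py <<'E'
import numpy as np, cv2
from cell import r, optics
def save(n,im): cv2.imwrite(f'pics/{n}.png',im[:,:,::-1])
def world(d,u,v,z=None):
    T=np.linalg.inv(d["camera_from_world"]); 
    ray=np.array([(u-d["cx"])/d["fx"],(v-d["cy"])/d["fy"],1])
    if z is None: return T[:3,:3]@(ray*d["depth"][int(v),int(u)])+T[:3,3]
    w=T[:3,:3]@ray; return T[:3,3]+w*(z-T[2,3])/w[2]
E
python3 - <<'E'
from h import *
for n in("scene","side"):
    d=optics.get_image(n); save(n,d["pixels"]); np.savez(n,**d)
    print(n,np.linalg.inv(d["camera_from_world"]).round(3).tolist(),d["fx"])
print(r.finger_overhang,r.current_t(),r.current_ee_rot())
E
```

```text
scene [[0.827, -0.355, 0.437, 0.06], [-0.563, -0.524, 0.64, -0.674], [0.002, -0.775, -0.632, 0.684], [0.0, 0.0, 0.0, 1.0]] 399.4659846531776
side [[0.999, 0.024, -0.029, 0.503], [0.038, -0.626, 0.779, -0.794], [0.001, -0.779, -0.627, 0.687], [0.0, 0.0, 0.0, 1.0]] 369.43356586515785
0.022 0.1 [ 1.44386719e-01  9.89521194e-01 -5.21454038e-04 -1.01601404e-04]
```

View pics/scene.png

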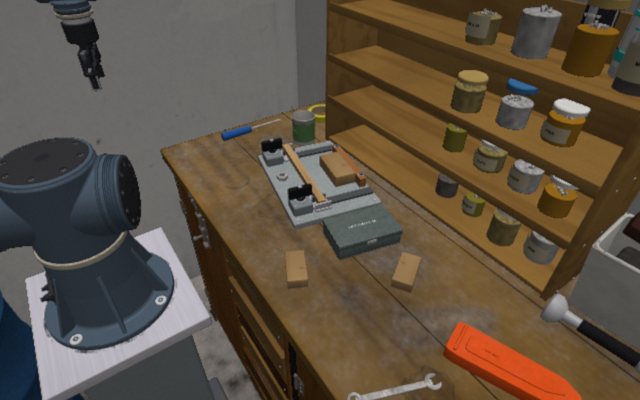

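View pics/side.png

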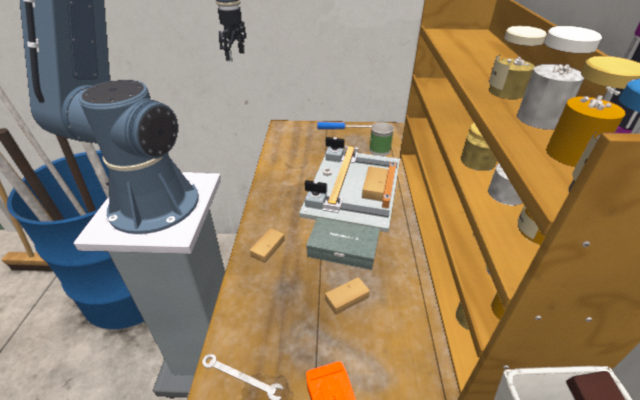

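The jig is at about (325,180) in scene and (350,185) in side. Its knobs are at scene (271,147) left and (300,193) right. The block in the jig is at scene (337,167). The loose blocks at scene (297,268) and (406,270) are look-alikes: they are smaller and not in the jig. I'll confirm this in a crop.

```bash
python3 - <<'E'
from h import *
a=dict(np.load('scene.npz'));b=dict(np.load('side.npz'))
A=cv2.resize(a["pixels"][130:230,250:390],None,fx=5,fy=5,interpolation=cv2.INTER_CUBIC)[:,:700]
save('cropA',A)
B=cv2.resize(b["pixels"][130:230,290:410],None,fx=6,fy=6,interpolation=cv2.INTER_CUBIC)
save('cropB',B)
E
```

```text
(no output)
```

View pics/cropA.png

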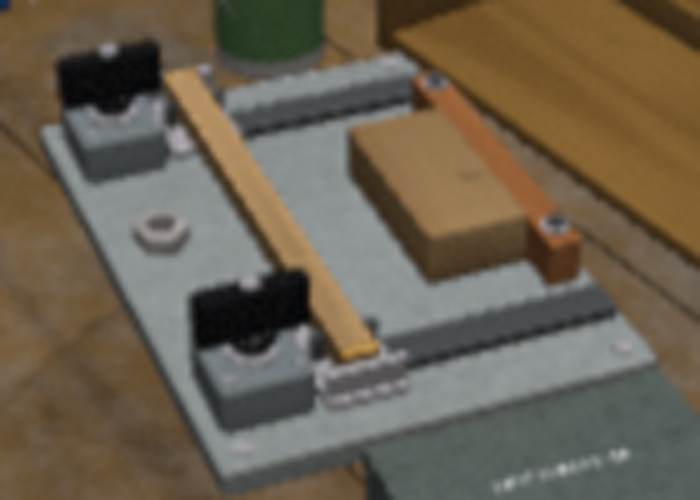

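View pics/cropB.png

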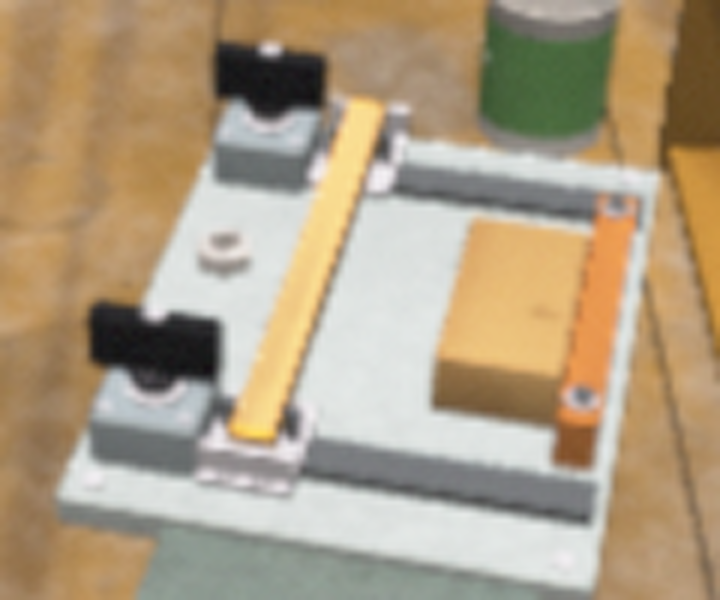

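The crops confirm the scene. In cropB the knobs' top centres are at (270,48) and (154,312), the jaw bar runs from (365,100) to (255,435), and the large block with its top at (515,290) lies against the orange stop.

```bash
python3 - <<'E'
from h import *
a=dict(np.load('scene.npz'));b=dict(np.load('side.npz'))
fb=lambda u,v,z:world(b,290+u/6,130+v/6,z)
fa=lambda u,v,z:world(a,250+u/5,130+v/5,z)
P=lambda n,*p:print(n,np.round(p,3).tolist())
P('L',fb(270,50,.094),fa(108,50,.094)); P('R',fb(154,314,.094),fa(248,283,.094))
P('Rbar ends B',fb(92,306,.094),fb(218,318,.094)); 
P('Lbar ends B',fb(217,44,.094),fb(326,54,.094))
P('block near face top corners',fb(470,220,.052),fb(437,362,.052),fa(350,130,.052),fa(430,238,.052))
P('block far',fb(590,228,.052),fb(575,375,.052),fa(525,215,.052))
P('jaw face edge',fb(384,100,.052),fb(277,435,.052),fa(200,68,.052),fa(378,345,.052))
P('board corners',fb(58,497,.018),fb(597,590,.018),fb(658,175,.018))
E
```

```text
L [[0.515, 0.226, 0.094], [0.516, 0.231, 0.094]]
R [[0.465, -0.007, 0.094], [0.464, -0.003, 0.094]]
Rbar ends B [[0.437, -0.002, 0.094], [0.493, -0.008, 0.094]]
Lbar ends B [[0.487, 0.231, 0.094], [0.545, 0.223, 0.094]]
block near face top corners [[0.618, 0.134, 0.052], [0.595, 0.017, 0.052], [0.621, 0.136, 0.052], [0.596, 0.024, 0.052]]
block far [[0.677, 0.129, 0.052], [0.658, 0.01, 0.052], [0.652, 0.012, 0.052]]
jaw face edge [[0.578, 0.247, 0.052], [0.521, -0.038, 0.052], [0.584, 0.245, 0.052], [0.519, -0.036, 0.052]]
board corners [[0.422, -0.045, 0.018], [0.66, -0.096, 0.018], [0.729, 0.231, 0.018]]
```

```bash
cat >> h.py <<'E'
from scipy.spatial.transform import Rotation as R
def quat(c): # tool down, tool y (closing line) at world angle c
    y=np.array([np.cos(c),np.sin(c),0]); z=np.array([0,0,-1.])
    return R.from_matrix(np.c_[np.cross(y,z),y,z]).as_quat()
def wrist(n):
    p,q=np.array(r.current_tool_pos()),np.array(r.current_ee_rot())
    d=optics.get_image("wrist"); T=np.eye(4);T[:3,:3]=R.from_quat(q).as_matrix();T[:3,3]=p
    d["camera_from_world"]=np.linalg.inv(T@d["mount"]); save(n,d["pixels"]); np.savez(n,**d); return d
E
python3 - <<'E'
from h import *
c=np.pi/2-.21
p=[.5,.1,.36]
for k in(c,c-.3,c+np.pi):
    q=r.inverse_kinematics(p,quat(k)); print(k,None if q is None else np.round(q,2))
r.move_to(p,quat(c))
d=wrist('w1'); print(d["mount"].round(3).tolist(),d["fx"],r.current_t(),r.current_q())
for n,w in dict(L=(.515,.228,.094),R=(.465,-.005,.094),B=(.637,.073,.052)).items():
    x=d["camera_from_world"]@np.r_[w,1]; print(n,d["fx"]*x[0]/x[2]+d["cx"],d["fy"]*x[1]/x[2]+d["cy"])
E
```

```text
1.3607963267948966 [ 0.11  0.18  1.61 -0.    1.35 -1.25]
1.0607963267948965 [ 0.11  0.18  1.61 -0.    1.35 -0.95]
4.50238898038469 [ 0.11  0.18  1.61 -0.    1.35  1.89]
[[0.001, -0.966, -0.259, 0.067], [1.0, 0.001, 0.0, 0.001], [0.0, -0.259, 0.966, -0.121], [0.0, 0.0, 0.0, 1.0]] 356.1577879427471 2.1583 [ 1.07369587e-01  1.84460556e-01  1.60574166e+00  1.57383074e-04
  1.35169855e+00 -1.25440863e+00]
L 432.00434616092383 149.1055823598103
R 213.20283573353606 148.49524050118922
B 315.8805945524395 259.5543624396168
```

View pics/w1.png

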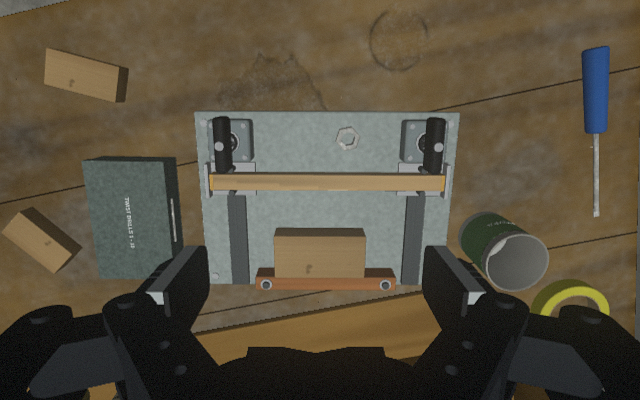

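The wrist view shows the knob centres (pale dots) at (219,146) right and (439,146) left. The jaw's face edge runs at row ~190 and the block's near top edge at row ~229. I'll enlarge to read these more closely.

```bash
python3 - <<'E'
from h import *
d=dict(np.load('w1.npz')); save('cropW',cv2.resize(d["pixels"][105:245,195:460],None,fx=3,fy=3,interpolation=cv2.INTER_CUBIC))
E
```

```text
(no output)
```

View pics/cropW.png

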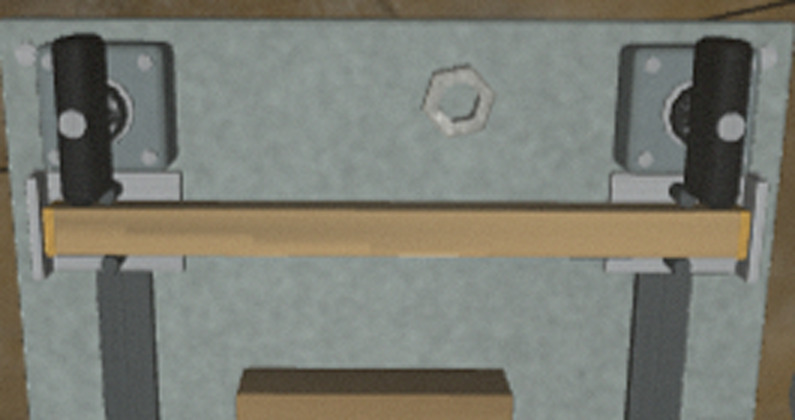

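```bash
python3 - <<'E'
from h import *
d=dict(np.load('w1.npz')); f=lambda u,v,z:world(d,195+u/3,105+v/3,z)
Rk,Lk=f(72,125,.096),f(731,125,.096); print(Rk,Lk,np.hypot(*(Lk-Rk)[:2]))
a=np.arctan2(*(Lk-Rk)[:2]*[-1,1]) ; print('yaw',a)
J=[f(45,257,.052),f(748,257,.052)];print('jaw',J,np.hypot(*(J[1]-J[0])[:2]),np.arctan2(-(J[1]-J[0])[0],(J[1]-J[0])[1]))
Bt=[f(238,392,.052),f(513,392,.052)];Bb=[f(240,370,.018),f(510,370,.018)]
x=np.array([np.cos(a),np.sin(a),0])
print('block w',np.hypot(*(Bt[1]-Bt[0])[:2]))
print('x: knobs',x@Rk,x@Lk,'jaw',[x@p for p in J],'top',[x@p for p in Bt],'bot',[x@p for p in Bb])
print(np.mean(Bt,0),np.mean(J,0))
E
```

```text
[0.46423283 0.00231124 0.096     ] [0.51344256 0.23479548 0.096     ] 0.2376352650862146
yaw -0.2085902824335853
jaw [array([ 0.51815368, -0.03666464,  0.052     ]), array([0.57858151, 0.24883387, 0.052     ])] 0.29182344213362255 -0.2085789343712841
block w 0.1181523644037579
x: knobs 0.4536914140650929 0.4536914140650929 jaw [np.float64(0.5145146289306313), np.float64(0.514511317300029)] top [np.float64(0.5744969563879457), np.float64(0.5744941493725002)] bot [np.float64(0.5773560985564149), np.float64(0.5773534000642813)]
[0.60528918 0.0853447  0.052     ] [0.54836759 0.10608461 0.052     ]
```

Three cameras agree to a few mm. Jig yaw is about -0.209, the knob spacing 238 mm (240 expected), and the gap now 60–63 mm, so about 51 mm of travel is needed. I'll start with the left knob.

```bash
cat >> h.py <<'E'
yaw=-.2086; X=np.array([np.cos(yaw),np.sin(yaw)]);Y=np.array([-X[1],X[0]])
K=dict(L=.4537*X+.3365*Y,R=.4537*X+.0965*Y)
def turn(k,a0,da):
    "grip knob k standing at clockwise angle a0, turn it da clockwise"
    Q=quat(np.pi/2+yaw-a0); p=K[k]
    r.set_gripper(.5); r.move_to([*p,.14],Q); r.move_linear([*p,.081],vel=.1)
    r.set_gripper(0,40); print(k,'opening',r.current_opening(),'F',np.round(r.current_contact_force(),1))
    q=np.array(r.current_q()); q[5]+=da; r.set_joints(q)
    print(' turned',r.current_q()[5]-q[5]+da,'F',np.round(r.current_contact_force(),1),'M',np.round(r.current_torque(),2))
    r.set_gripper(.5); r.move_linear([*p,.14],vel=.15); print(' t',r.current_t())
E
python3 - <<'E'
from h import *
turn('L',0,.85)
p=(K['L']+K['R'])/2-.02*X
r.move_to([*p,.33],quat(np.pi/2+yaw)); wrist('w2'); print(r.current_t())
d=dict(np.load('w2.npz')); save('cropW2',cv2.resize(d["pixels"][80:320,160:480],None,fx=2.4,fy=2.4,interpolation=cv2.INTER_CUBIC))
E
```

```text
L opening 0.1611889273304591 F [-4.2 -6.  18.9]
 turned 0.8502372370436281 F [ 3.   4.5 -6.9] M [ 0.72 -0.47 -0.12]
 t 6.5083
7.5333
```

View pics/cropW2.png

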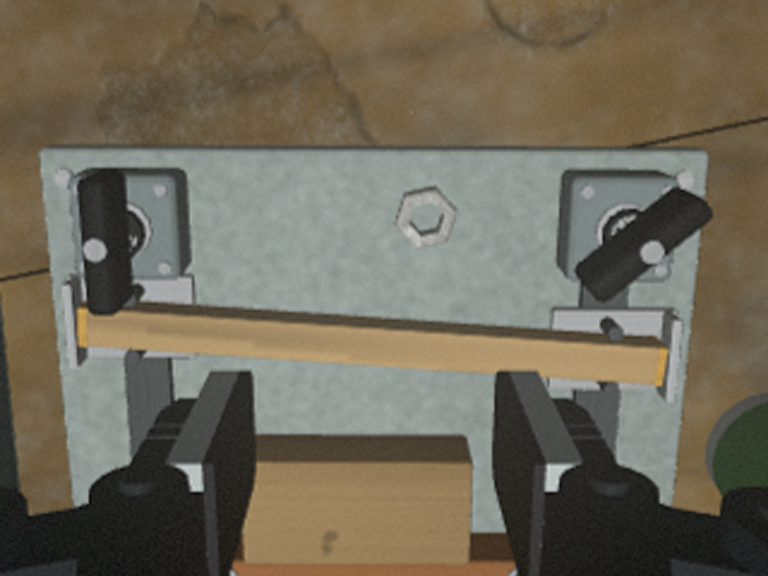

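The left knob turned about 49° and the left end of the jaw advanced evenly with it (right end of the image). The block hasn't moved. Continuing to about 47 mm on both ends, then I'll measure.

```bash
python3 - <<'E'
from h import *
turn('R',0,1.6)
turn('L',.85,1.45)
turn('R',1.6,.7)
p=(K['L']+K['R'])/2-.02*X
r.set_gripper(1)
r.move_to([*p,.33],quat(np.pi/2+yaw)); wrist('w3'); print(r.current_t())
d=dict(np.load('w3.npz')); save('cropW3',cv2.resize(d["pixels"][140:300,170:450],None,fx=2.8,fy=2.8,interpolation=cv2.INTER_CUBIC))
E
```

```text
R opening 0.15625359944276368 F [-5.1 -2.4 25. ]
 turned 1.5988768800584385 F [-1.2 -0.5  3.5] M [ 0.09  0.43 -0.12]
 t 12.1083
L opening 0.15950234583923112 F [-1.3  0.3 14. ]
 turned 1.4501381360012253 F [ 10.6  -3.7 -10.4] M [-0.65 -1.47 -0.07]
 t 16.6
R opening 0.15458368588491225 F [-4.9  1.9 25.8]
 turned 0.6974301662452403 F [ 0.9 -1.6 -1. ] M [-0.11 -0.05 -0.16]
 t 20.6167
22.9417
```

View pics/cropW3.png

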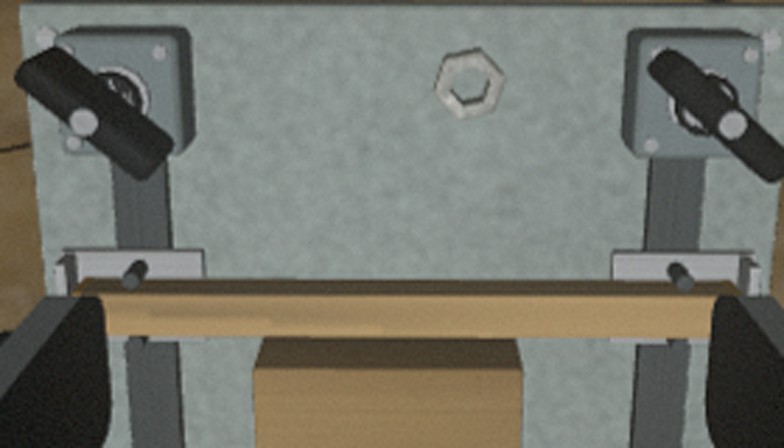

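The jaw's front top edge is level at row ~338, and the block's near top edge is at row ~369 (columns 254–523).

```bash
python3 - <<'E'
from h import *
d=dict(np.load('w3.npz')); f=lambda u,v,z=.052:world(d,170+u/2.8,140+v/2.8,z)[:2]
for u in(260,515):print(X@f(u,338),X@f(u,369),X@f(u,369)-X@f(u,338))
print('w',Y@(f(523,369)-f(254,369)))
# subpixel edges along columns in raw image
g=d["pixels"].astype(float).sum(2)
for u in (225,240,266,292,310,340,350,400,412): print(u,g[254:278,u].astype(int).tolist())
# depth based: block top & jaw top points
D=d["depth"]; 
for v in range(240,285,2): print(v,world(d,300,v).round(4), round(float(X@world(d,300,v)[:2]),4))
E
```

```text
0.560512116186885 0.5754117736747568 0.014899657487871809
0.560547561854783 0.5754460350101034 0.014898473155320335
w 0.11844557724034714
225 [395, 407, 412, 409, 413, 413, 443, 425, 251, 219, 238, 246, 240, 242, 236, 232, 236, 243, 236, 239, 236, 248, 234, 242]
240 [399, 420, 402, 406, 412, 422, 435, 453, 409, 425, 432, 425, 437, 437, 430, 444, 444, 433, 427, 426, 424, 413, 428, 426]
266 [384, 413, 406, 423, 425, 383, 231, 173, 173, 185, 186, 193, 195, 200, 185, 171, 192, 250, 325, 349, 345, 357, 351, 355]
292 [374, 391, 406, 416, 436, 401, 279, 157, 166, 178, 190, 188, 186, 184, 192, 184, 189, 218, 311, 337, 342, 339, 347, 336]
310 [389, 392, 396, 396, 414, 399, 292, 156, 177, 187, 175, 174, 180, 177, 180, 186, 181, 220, 302, 329, 337, 331, 330, 340]
340 [401, 405, 406, 403, 424, 414, 315, 153, 177, 176, 176, 174, 172, 181, 191, 182, 183, 220, 305, 330, 304, 319, 326, 331]
350 [406, 405, 410, 416, 412, 417, 351, 159, 167, 167, 187, 181, 177, 180, 187, 175, 179, 210, 289, 327, 321, 334, 334, 334]
400 [427, 418, 423, 421, 418, 419, 423, 450, 408, 244, 241, 241, 246, 250, 244, 240, 24
[... 242 characters left out ...]
 0.0821 0.0489] 0.5399
246 [0.5708 0.0819 0.0512] 0.5415
248 [0.5732 0.0813 0.0516] 0.5439
250 [0.575  0.081  0.0532] 0.5458
252 [0.578  0.0803 0.0524] 0.5488
254 [0.5807 0.0797 0.052 ] 0.5516
256 [0.5828 0.0793 0.0532] 0.5537
258 [0.586  0.0785 0.0517] 0.557
260 [0.5881 0.0781 0.0528] 0.5592
262 [0.6035 0.0734 0.0254] 0.5753
264 [0.6034 0.0737 0.0316] 0.575
266 [0.6032 0.074  0.0377] 0.5748
268 [0.6035 0.0742 0.0426] 0.5751
270 [0.6038 0.0743 0.0475] 0.5753
272 [0.6046 0.0743 0.0513] 0.5761
274 [0.6068 0.0738 0.0521] 0.5784
276 [0.6092 0.0733 0.0528] 0.5808
278 [0.6118 0.0727 0.0528] 0.5835
280 [0.6147 0.0721 0.0523] 0.5865
282 [0.6174 0.0715 0.0523] 0.5892
284 [0.6202 0.0708 0.0521] 0.5921
```

The gap is about 15.1 mm and the left end is about 1 mm ahead. I'll finish with about 5 mm more per end.

```bash
python3 - <<'E'
from h import *
turn('R',2.3,.28)
turn('L',2.3,.235)
p=(K['L']+K['R'])/2-.02*X
r.set_gripper(1)
r.move_to([*p,.33],quat(np.pi/2+yaw)); d=wrist('w4'); print(r.current_t())
save('cropW4',cv2.resize(d["pixels"][140:300,170:450],None,fx=2.8,fy=2.8,interpolation=cv2.INTER_CUBIC))
g=cv2.GaussianBlur(d["pixels"].astype(np.float32).sum(2),(5,1),0)
for u in (266,280,292,310,325,340,352):
    c=g[255:280,u]; 
    j=next(i for i in range(25) if c[i]<290); b=next(i for i in range(j+1,25) if c[i]>260 and c[i+1]>270)
    ve=255+j-1+(c[j-1]-290)/(c[j-1]-c[j]); vb=255+b-1+(260-c[b-1])/(c[b]-c[b-1])
    print(u,round(ve,2),round(vb,2),round(1e3*X@(world(d,u,vb,.052)-world(d,u,ve,.052))[:2],2))
E
```

```text
R opening 0.16093879789750634 F [-4.6 -0.7 22.8]
 turned 0.27583324005301035 F [-1.2 -0.4  1.4] M [-0.05  0.15 -0.1 ]
 t 27.6167
L opening 0.15554061105151595 F [ 1.4 -9.2 14.4]
 turned 0.2308547982582957 F [-0.5 -2.4 -1.4] M [-0.34 -0.03 -0.11]
 t 31.1417
34.0083
266 263.64 271.16 10.14
280 263.66 271.21 10.19
292 263.65 271.25 10.25
310 263.63 271.32 10.37
325 263.66 271.53 10.61
340 263.66 271.57 10.68
352 263.59 271.62 10.83
```

View pics/cropW4.png

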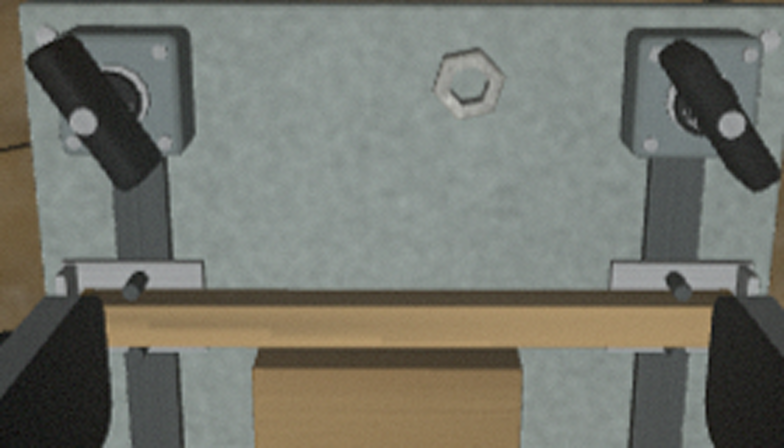

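The gap is 10.1–10.8 mm along the block's face, the jaw is square, the block hasn't moved and the robot is clear.

```bash
python3 -c "
from cell import r
print(r.hand_in())"
```

```text
the job is handed in; nothing more can be done
None
```

The job is handed in: I wound the jaw in by turning both knobs alternately, leaving an even gap of about 10.5 mm (10.1–10.8 mm across the block), with the block still in place, in about 34 s of the 64 s allowed.

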